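# Lock the vial carriage under the sampling needle

## Robot

A 7-joint arm with a two-finger parallel gripper is mounted at the origin on the work surface. World frame = base frame: x ahead of the robot, y to its left, z up, the work surface at z = 0. Lengths are in mm, angles in rad, forces in N, time in s.
With the tool pointing down it reaches from about 425 to 825 mm from the base axis. Payload 3.6 kg.
Tool frame: the origin (TCP) lies between the finger pads; the fingertips stand 25 mm ahead of it and the grasp point (between the pads) lies 6 mm ahead of it (manip.tip_extent is the distance from the TCP to the fingertips, in mm); x points along the fingers, y is the direction in which the jaws open and shut, and the axes are right-handed (so a half turn about x gives the same grasp; the last joint's range is limited). The gripper opens to 85 mm and grips with 20 to 120 N. Pads are 22 mm wide; open, the fingers measure 114 mm over their backs; the gripper's body (76 mm by 85 mm) begins 54 mm behind the grasp point. The pads swing forward as they close: fully open they stand 13 mm farther back than shut.
Start: joints at [-1.149, 0.615, -0.013, 1.423, 0.008, 1.103, -0.04], TCP at [281.991, 585.616, 256.297] pointing down, gripper open.
Joint ranges: [-3.12, 3.12], [-0.3, 2.06], [-1.34, 1.32], [0.26, 2.42], [-1.36, 4.5], [0.01, 1.98], [-2.84, 2.84]. Speed limits (rad/s): [2.79, 2.79, 3.14, 3.14, 3.14, 3.14, 3.14].

## Interface

Orientations are given as a rotation vector (axis times angle).
In Python, from bench import manip, optics, models gives the robot as it stands. The module is installed in compiled form; this text tells all that it offers. Calls block until the motion is done:
- manip.move_ptp(position, orientation): joint-space move of the TCP to a pose.
- manip.move_straight(position, rot=None, speed=150): straight line of the TCP; rot=None keeps the orientation; speed is the mean speed in mm/s.
- manip.movej(angles): joint-space move.
- manip.gripper_to(opening, effort=None): opening from 0.0 (shut) to 1.0 (fully open); effort is the grip in N (None keeps the last); returns when the fingers have stopped.
- manip.dwell(seconds).
- manip.ik(position, orientation): joint angles nearest the present ones, or None.
- manip.state(): the state.
- optics.capture(name): name is "scene" or "top" or "wrist"; returns the picture (384x512x3 uint8, red, green, blue); there is no depth.
- optics.camera_model(name): a dict with "fovy" (degrees; the focal length in pixels is half the picture's height over the tangent of half this angle, whatever the lens; pixels are square), "cx", "cy" (the principal point, pixels), "k1" (the pictures are not rectified: a ray, as slopes to the right and down, at radius r is drawn at 1 + k1 r^2 times it, then the intrinsics apply), "rvec" (rotation vector, rad) and "tvec" (3), from world to camera coordinates, as OpenCV has them. Camera axes: x right, y down, z forward; pixel columns grow to the right and rows downward; lengths in mm; the calibration is good to about 2 mm. A picture is of the moment at which its call begins: read the wrist's pose just before it. camera_model takes no time and is no camera call; for the wrist camera it gives the pose at the moment of the call.
A pose or a line that the arm cannot do raises manip.IKError and nothing moves.
- manip.hand_in(): hands the job in, once; it reports no verdict.
Trained networks look in the newest picture that a camera, given by its name, has taken for a name from the list of things; names that differ only in an ending like _2 or _b are one class to them, and where a whole thing is asked for, a point or a joint stands for the part that bears it (a point fixed in the world has none). Each returns a list of dicts, best first, with "confidence" (0 to 1); they miss things now and then, are a little off and sometimes report something else, mostly with a low value. They report only what shows in the picture. A call takes as long as a camera call. They do not tell look-alikes from the thing itself.
- models.look_for(camera, label): "rect" ([centre column, centre row, width, height] in pixels, round what is visible of it).
- models.cut_out(camera, label): "pixels" (384x512 bool, what is visible of it) and "rect" ([centre column, centre row, width, height] in pixels, round what is visible of it).
The state is a dict: "clock": time; "joint_pos": joint angles; "dq": joint speeds; "tau": joint torques, N m; "tool_pos": TCP position; "orientation": TCP orientation; "contact_force": force on the tool from outside, world axes, zero at the start; "moment": the same for the moment, N m; "finger_gap": opening from 0.0 (shut) to 1.0 (fully open).
Only numpy, scipy, OpenCV 4.12 (cv2) and the standard library are available. Lean on these libraries where they do the work, as an engineer would, in place of code of your own. Each camera call takes 0.05 s, during which the arm holds its last target. There are 200 camera calls.

## Task

Move the white vial carriage along its rail from the middle stop to the stop at the green sampling head: squeeze the red spring button flush with the carriage, slide the carriage towards the green head, and keep sliding gently until the button pops out through the next hole and locks it. Never force the carriage hard against the button, let go when it is locked, and leave the jar, the green can and the wrench beside the rail where they are.

Things in the scene. Friction and masses are not known exactly. Their poses are not given: they have to be found in the camera images.
- rail: Fixed dark steel base plate (110 x 370 x 12 mm) with a square steel rail between two grey end brackets (tops at 125 mm, inner faces at y = +-152 mm). Origin: centre of the plate's underside, on the table; z up, y along the rail, x across it towards the side where the red button sticks out. The rail's centre line runs along y at z = 100 mm.
- carriage: White square sleeve, 30 (x) x 190 (y) x 30 (z) mm, wall 2.5 mm, sliding on the rail along y only (about 2 N friction, 53 mm either way from the middle, where it starts). Origin at its middle, 100 mm above the table; axes as the rail's. Holders with blue vial caps at y = +-82 mm stand up to 28 mm above its centre. Its x faces can be pinched across from above (15 to 20 N holds).
- button: Red spring button: round pin, 14 mm diameter, half-round dome, held by the rail (it does not travel with the carriage); moves in and out along x only. Origin at the dome's tip: 21 mm from the rail's centre line when popped out (6 mm proud of the wall), 15 mm pressed flush, 12.5 mm hidden under the wall. Its spring gives about 1 N when out and 3 to 4 N from flush on.
- sampler: Green sampling head, fixed: a steel post beside the rail with a green arm (24 mm wide along the rail, top at 169 mm) reaching over one end of the rail. Origin on the table under its needle.
- sampler_needle (a point): Tip of the sampling needle, 135 mm above the table, over the rail's centre line, 125 mm from the button along the rail, at one end or the other: it shows which way to slide.
- rinser: Blue rinsing head, the same in shape, at the other end of the rail, its origin on the table under its needle (125 mm from the button): not the goal.
- jar: Bystander: small glass jar, 44 mm wide, 50 mm high; origin under its centre.
- septum_can: Bystander: green round can, 36 mm wide, 30 mm high; origin under its centre.
- wrench: Bystander: steel wrench, 150 mm long, lying flat on the table beside the rail, on its -x side.
- middle_hole (a point): Centre of the middle of three 15 mm square holes in the carriage's +x wall (outer face), at the carriage's y = 0, mid height; the button starts in it. The other two lie one on each side of it, some 32 to 48 mm away (spacing not known exactly: slide until the button is felt to pop and block).
- button_axis (a point): Fixed point on the button's axis, in the plane of the carriage's +x face (the rail's x = 15, y = 0, z = 100 mm). Out, the button blocks the carriage both ways; kept flush by a pinch, the hole's edge rides over the dome at 5 to 15 N of push; past 12 mm of travel it stays hidden by itself. Slide at 20 mm/s or less or it may miss a hole. More than 18 N of carriage against button harms it.
Not all that is in view belongs to the job. Of the things shaped like the sampler, the green one is meant.

How it is judged:
By the outcome, as a careful person would: the job done as asked, in the order asked, and still so for the second after the job is handed in, with the robot touching nothing.
It also fails if it takes over 40 s, if anything falls off the work surface, if the arm or the gripper's body presses on something with over 40 N, if the wrist force passes 120 N, or if a joint passes its speed limit or range.

## Working session

There is one attempt and no reset: what is moved stays moved. The work goes in short steps, each a Python script; the robot and the scene stay as the last script left them, time stands still between calls to the robot, and variables do not carry over. Pictures are saved under pics/ and viewed, about 8 in all and at most 12, crops included, and the job is handed in when it is done.

```bash
mkdir -p pics; ls
python3 - <<'E'
from bench import manip, optics, models
import cv2,numpy as np
a=optics.capture("scene");b=optics.capture("top")
for n,i in(("scene",a),("top",b)):
    cv2.imwrite(f"pics/{n}0.png",i[:,:,::-1]); print(n,optics.camera_model(n))
for n in("scene","top"):
  for l in("rail","carriage","button","sampler","rinser","jar","septum_can","wrench"):
    print(n,l,[(np.round(d["rect"]).tolist(),round(d["confidence"],2)) for d in models.look_for(n,l)][:3])
print(manip.state())
E
```

```text
pics
scene {'fovy': 56.154150424835336, 'cx': 257.0981135958227, 'cy': 192.87328948382117, 'k1': 0.0040062204864641186, 'rvec': array([ 0.94764451,  2.57275654, -0.91462137]), 'tvec': array([ 423.11693606, -237.8042104 , 1114.40513243])}
top {'fovy': 42.11190684234473, 'cx': 253.0567204775509, 'cy': 194.45289312072288, 'k1': -0.2242972272830789, 'rvec': array([ 2.08619919, -2.13884653,  0.21520517]), 'tvec': array([  25.50608505,  606.19450989, 1001.26489476])}
scene rail [([223.0, 168.0, 141.0, 109.0], 0.91)]
scene carriage [([218.0, 149.0, 65.0, 48.0], 0.86)]
scene button [([256.0, 146.0, 40.0, 26.0], 0.17)]
scene sampler [([316.0, 213.0, 38.0, 58.0], 0.92), ([388.0, 172.0, 42.0, 62.0], 0.86), ([273.0, 147.0, 33.0, 41.0], 0.76)]
scene rinser [([187.0, 108.0, 36.0, 48.0], 0.71)]
scene jar [([227.0, 233.0, 19.0, 25.0], 0.9)]
scene septum_can [([147.0, 181.0, 17.0, 24.0], 0.8), ([270.0, 147.0, 35.0, 42.0], 0.29)]
scene wrench [([256.0, 149.0, 43.0, 28.0], 0.81)]
top rail [([327.0, 217.0, 181.0, 92.0], 0.67)]
top carriage [([328.0, 209.0, 92.0, 44.0], 0.63)]
top button []
top sampler [
[... 239 characters left out ...]
18.0], 0.76)]
top wrench []
{'clock': 0.9, 'joint_pos': array([-1.14849151,  0.61486848, -0.0126219 ,  1.42340723,  0.00809971,
        1.10340997, -0.0403729 ]), 'dq': array([ 0.00057963, -0.00017398, -0.00112735,  0.00066271, -0.00220471,
       -0.00072642, -0.00019257]), 'tau': array([ 3.93597393e-04, -4.69090033e+01,  2.59019891e-01, -1.71340120e+01,
        9.99832700e-03,  1.59859886e-03, -2.32269321e-05]), 'tool_pos': array([281.98263381, 585.61270928, 256.31522721]), 'orientation': array([ 0.35186326,  1.54205948, -0.35191429]), 'contact_force': array([ 0.88402299, -0.35250036,  0.54760831]), 'moment': array([-0.02313262,  0.003877  , -0.0573378 ]), 'finger_gap': 0.9986132551175878}
```

View pics/scene0.png

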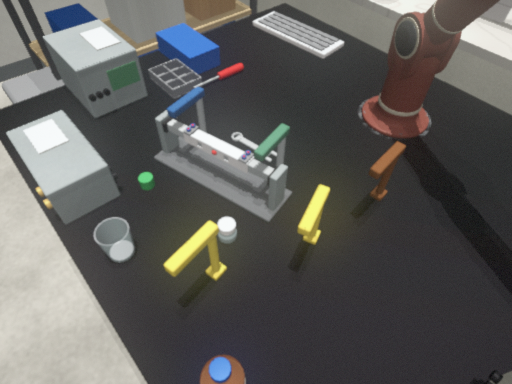

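View pics/top0.png

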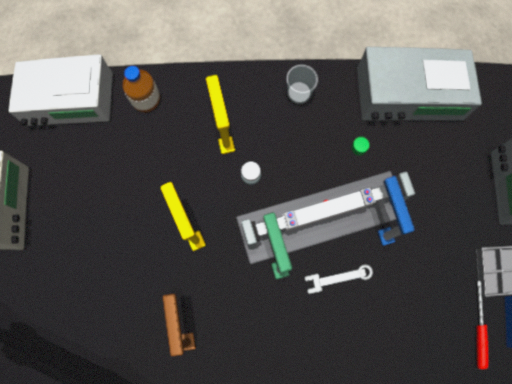

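The candidates shaped like the sampler in the top view are green (276,246), blue (396,211, the rinser), yellow (180,217), yellow (220,115) and brown (177,325). Only the green one is meant, and it stands over the left end of the rail in this view. I'll confirm it in one crop and measure the rail.

```bash
cat > h.py <<'E'
import numpy as np,cv2
from bench import manip,optics,models
from scipy.spatial.transform import Rotation as R
def K(m):
    f=192/np.tan(np.radians(m["fovy"])/2); return np.array([[f,0,m["cx"]],[0,f,m["cy"]],[0,0,1]])
def ray(m,p):
    d=np.array([m["k1"],0,0,0,0.]); n=cv2.undistortPoints(np.array([[p]],float),K(m),d)[0,0]
    Rm=R.from_rotvec(m["rvec"]).as_matrix(); return -Rm.T@m["tvec"], Rm.T@np.array([n[0],n[1],1])
def at(m,p,z):
    c,d=ray(m,p); return (c+d*(z-c[2])/d[2])[:2]
def proj(m,P):
    return cv2.projectPoints(np.array(P,float).reshape(-1,3),m["rvec"],m["tvec"],K(m),np.array([m["k1"],0,0,0,0.]))[0][:,0]
E
python3 - <<'E'
from h import *
m=optics.camera_model("top")
for p,z in(((238,216),12),((390,173),12),((249,262),12),((291,218),128),((369,195),128),((325,200),100),((361,146),15),((251,172),25)):print(p,at(m,p,z).round(1))
i=cv2.imread("pics/top0.png");c=i[130:290,225:425];cv2.imwrite("pics/c1.png",cv2.resize(c,None,fx=4,fy=3.75 if 0 else 4,interpolation=2)[:600])
E
```

```text
(238, 216) [569.2  44.9]
(390, 173) [ 659.4 -305. ]
(249, 262) [466.7  22.9]
(291, 218) [543.4 -63.6]
(369, 195) [ 585.9 -223.8]
(325, 200) [ 583.4 -137.4]
(361, 146) [ 724.1 -241. ]
(251, 172) [665.7  13.7]
```

View pics/c1.png

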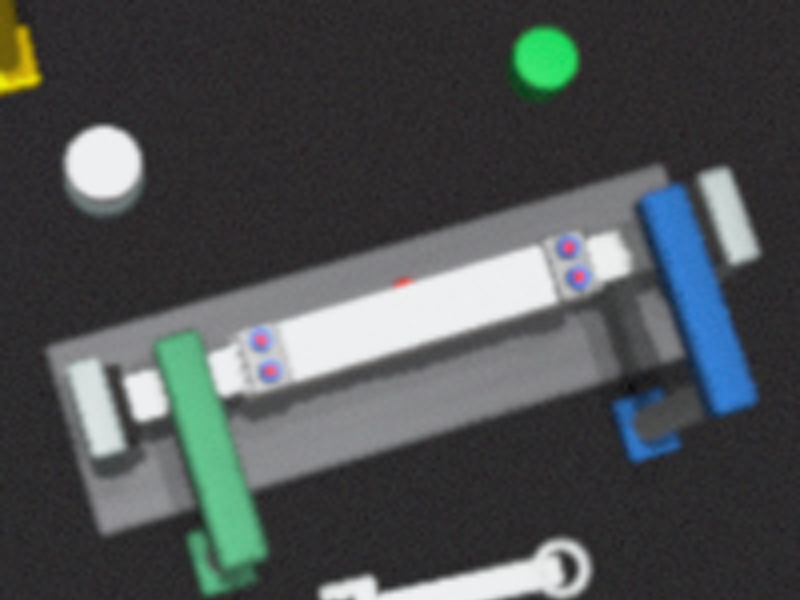

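The crop confirms it: the green head is over the rail's left end in the image. The red button is at crop (403,283), on the upper side, so rail +x points up in the image and green is towards rail +y. Next I'll fit the pose and hover.

```bash
cat >> h.py <<'E'
from scipy.optimize import least_squares
def rw(q,P): # rail->world
    P=np.array(P,float).reshape(-1,3);c,s=np.cos(q[2]),np.sin(q[2])
    return np.c_[q[0]+c*P[:,0]-s*P[:,1],q[1]+s*P[:,0]+c*P[:,1],P[:,2]]
def fit(m,P,px,q0): 
    r=least_squares(lambda q:(proj(m,rw(q,P))-px).ravel(),q0,x_scale=[1,1,.01],loss="soft_l1"); return r.x,r.fun.reshape(-1,2)
def ori(q):
    c,s=np.cos(q[2]),np.sin(q[2]);best=None
    for k in(1,-1):
        X=np.array([0,0,-1.]);Y=k*np.array([c,s,0]);r=R.from_matrix(np.c_[X,Y,np.cross(X,Y)]).as_rotvec()
        p=rw(q,[0,0,200])[0];j=manip.ik(p,r)
        if j is not None and(best is None or abs(j[6])<abs(best[1][6])):best=(r,j)
    return best
E
python3 - <<'E'
from h import *
m=optics.camera_model("top")
P=[[55,185,12],[55,-185,12],[-55,185,12],[0,82,128],[0,-82,128],[20,0,100]]
px=np.array([[236.5,217],[390.5,171.3],[251,263.7],[291.2,219],[368.1,195.6],[325.7,200.9]])
q,e=fit(m,P,px,[565,-143,.257]);print(q,e.round(1).tolist())
np.save("q.npy",q);r,j=ori(q);print(j.round(2))
manip.move_ptp(rw(q,[0,0,235])[0],r)
mw=optics.camera_model("wrist");i=optics.capture("wrist");cv2.imwrite("pics/w1.png",i[:,:,::-1]);np.save("mw.npy",mw,allow_pickle=True)
print(proj(mw,rw(q,[[15,0,100],[0,82,128],[0,-82,128],[55,185,12]])).round(),manip.state()["clock"])
E
```

```text
[ 5.62856994e+02 -1.43676731e+02  2.65272233e-01] [[-0.4, -0.2], [0.5, -0.4], [-0.8, 0.8], [0.3, 0.0], [0.5, 0.2], [-0.2, -0.3]]
[-0.    0.59  0.34  1.71 -0.24  0.89  0.71]
[[272. 196.]
 [256. 102.]
 [256. 290.]
 [310.  -2.]] 3.7083
```

View pics/w1.png

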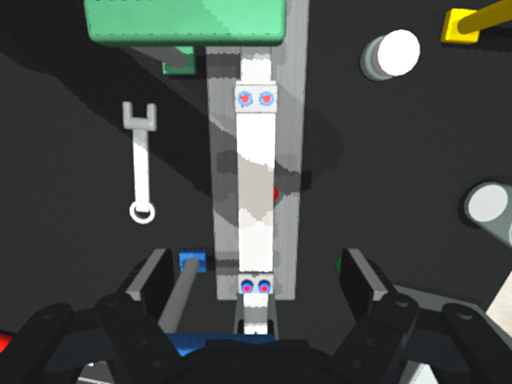

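The close view shows the caps at (256,98) and (256,287) and the button at (275,194), about 3 px from prediction. The green arm is at the image top (+y). I'll refit from the wrist camera and check where that camera sits relative to the green arm.

Run:
```python
from h import *
m=np.load("mw.npy",allow_pickle=True).item();q=np.load("q.npy")
q2,e=fit(m,[[0,82,128],[0,-82,128],[19,0,100]],np.array([[256,98],[256,287],[275,194.]]),q);print(q,q2,e.round(1).tolist())
c,_=ray(m,(256,192));s=manip.state()
cr=c-rw(q2,[0,0,0])[0];a=q2[2];print("cam in rail frame",np.cos(a)*cr[0]+np.sin(a)*cr[1],-np.sin(a)*cr[0]+np.cos(a)*cr[1],cr[2],"tcp",s["tool_pos"])
np.save("q2.npy",q2)
print(s["contact_force"],R.from_rotvec(s["orientation"]).as_matrix().round(2))
```

```text
[ 5.62856994e+02 -1.43676731e+02  2.65272233e-01] [ 5.62121991e+02 -1.41196506e+02  2.65094447e-01] [[-0.3, 0.1], [-0.6, 1.0], [1.4, -1.0]]
cam in rail frame 0.6507853397642336 77.63661345201027 352.3916159773354 tcp [ 563.27214296 -142.42320178  234.92068533]
[-0.91955914  0.51668951  0.17519964] [[ 0.    0.96  0.26]
 [ 0.    0.26 -0.96]
 [-1.    0.   -0.  ]]
```

Run:
```python
from h import *
q=.3*np.load("q.npy")+.7*np.load("q2.npy");np.save("qf.npy",q)
r,_=ori(q)
def rl(s):
    d=s["tool_pos"]-rw(q,[0,0,0])[0];c,n=np.cos(q[2]),np.sin(q[2]);f=s["contact_force"]
    return np.round([s["clock"],c*d[0]+n*d[1],-n*d[0]+c*d[1],d[2],c*f[0]+n*f[1],-n*f[0]+c*f[1],f[2],s["finger_gap"]],2)
manip.move_straight(rw(q,[0,0,150])[0],r,speed=120);print(rl(manip.state()))
manip.move_straight(rw(q,[0,0,104])[0],r,speed=60);print(rl(manip.state()))
manip.gripper_to(0.55,effort=20);print(rl(manip.state()))
manip.gripper_to(0.0,effort=20);print(rl(manip.state()))
mw=optics.camera_model("wrist");i=optics.capture("wrist");cv2.imwrite("pics/w2.png",i[:,:,::-1])
j=optics.capture("scene");cv2.imwrite("pics/s2.png",cv2.resize(j[90:230,140:310],None,fx=4,fy=4)[:,:,::-1])
print(proj(mw,rw(q,[[15,0,100],[0,82,128],[0,-82,128]])).round(),rl(manip.state()))
```

```text
[  4.57   0.5   -0.42 150.66  -0.71  -0.32  -0.39   1.  ]
[ 5.4800e+00  2.1000e-01 -2.3000e-01  1.0424e+02 -4.4000e-01  3.2000e-01
 -4.0000e-02  1.0000e+00]
[ 5.9500e+00  2.0000e-02  0.0000e+00  1.0408e+02 -5.9000e-01  4.8000e-01
  2.2000e-01  5.5000e-01]
[ 6.2300e+00  1.0000e-01 -1.7000e-01  1.0454e+02 -4.7000e-01  5.0000e-01
  4.0800e+00  3.4000e-01]
[[287. 274.]
 [257.  93.]
 [256. 452.]] [ 6.3300e+00  7.0000e-02 -2.2000e-01  1.0452e+02 -5.5000e-01  5.4000e-01
  4.7700e+00  3.5000e-01]
```

View pics/w2.png

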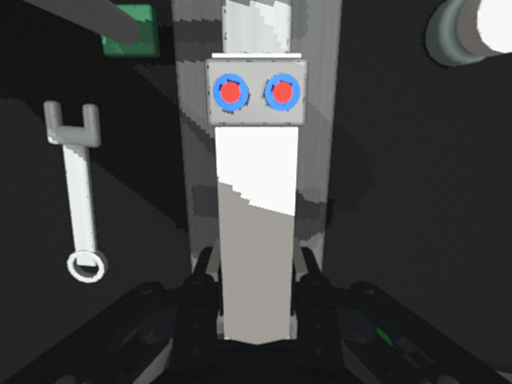

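View pics/s2.png

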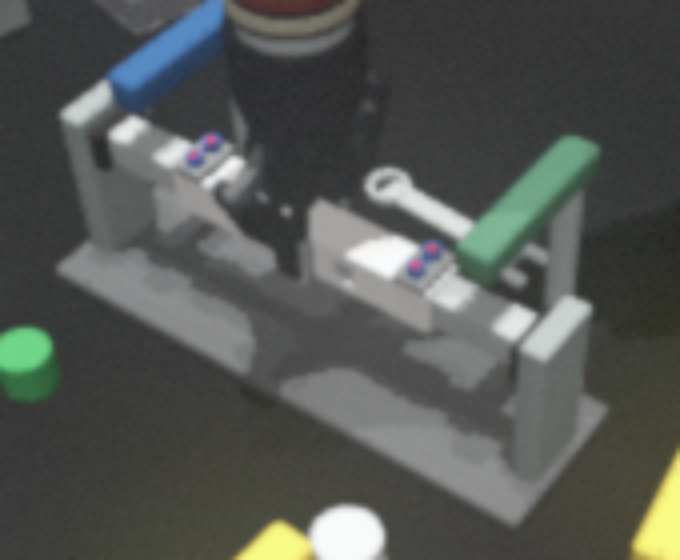

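The pinch is good: the gap is 0.35, about 30 mm, so the button is flush. The caps at (256,93) match the prediction of (257,93), and both finger pads sit at the middle of the carriage. Now I'll slide gently with a force guard.

```bash
cat >> h.py <<'E'
def rl(s,q):
    d=s["tool_pos"]-rw(q,[0,0,0])[0];c,n=np.cos(q[2]),np.sin(q[2]);f=s["contact_force"]
    return np.round([s["clock"],c*d[0]+n*d[1],-n*d[0]+c*d[1],d[2],c*f[0]+n*f[1],-n*f[0]+c*f[1],f[2],s["finger_gap"]],2)
E
python3 - <<'E'
from h import *
q=np.load("qf.npy");r=manip.state()["orientation"]
r,_=ori(q);y=0
while y<14:
    y+=.5;manip.move_straight(rw(q,[0,y,104])[0],r,speed=12);v=rl(manip.state(),q);print(y,v.tolist())
    if v[5]<-14.5:print("STOP");break
E
```

```text
0.5 [6.58, 0.1, -0.14, 104.5, -0.6, 0.12, 6.31, 0.35]
1.0 [6.83, 0.1, -0.12, 104.52, -0.07, -1.19, 6.0, 0.35]
1.5 [7.08, 0.08, 0.0, 104.51, -0.42, -3.03, 5.83, 0.35]
2.0 [7.33, 0.1, 0.1, 104.53, -0.18, -3.82, 5.9, 0.35]
2.5 [7.58, 0.11, 0.86, 104.53, -0.52, -3.13, 6.3, 0.35]
3.0 [7.83, 0.11, 1.4, 104.51, 0.4, -4.0, 5.01, 0.35]
3.5 [8.08, 0.08, 1.85, 104.51, -0.14, -4.68, 5.83, 0.35]
4.0 [8.33, 0.09, 2.37, 104.51, -0.62, -4.3, 5.25, 0.35]
4.5 [8.58, 0.07, 2.98, 104.5, -0.93, -2.71, 5.5, 0.35]
5.0 [8.83, 0.08, 3.18, 104.5, -0.25, -4.64, 5.03, 0.34]
5.5 [9.08, 0.09, 3.22, 104.52, -0.36, -5.82, 4.43, 0.35]
6.0 [9.33, 0.09, 3.3, 104.51, 0.4, -6.34, 4.31, 0.35]
6.5 [9.58, 0.11, 3.38, 104.55, 0.82, -6.18, 4.23, 0.35]
7.0 [9.83, 0.09, 3.49, 104.52, 1.02, -6.49, 3.43, 0.35]
7.5 [10.08, 0.08, 3.59, 104.54, 1.12, -7.88, 3.03, 0.35]
8.0 [10.33, 0.09, 3.62, 104.54, 1.13, -8.54, 1.74, 0.35]
8.5 [10.58, 0.09, 4.2, 104.52, 0.68, -8.66, 2.97, 0.35]
9.0 [10.83, 0.08, 4.55, 104.52, 1.15, -8.3, 3.56, 0.35]
9.5 [11.08, 0.09, 4.89, 104.51, 0.72, -8.58, 3.2, 0.35]
10.0 [11.33, 0.08, 6.68, 104.49, -0.65, -5.75, 3.5, 0.35]
10.5 [11.58, 0.1, 8.31, 104.49, -0.42, -4.27, 5.06, 0.35]
11.0 [11.83, 0.08, 9.3, 104.51, -0.5, -4.59, 4.88, 0.35]
11.5 [12.08, 0.1, 10.05, 104.49, -0.3, -4.06, 5.57, 0.35]
12.0 [12.33, 0.09, 10.57, 104.5, -2.01, -3.68, 6.22, 0.35]
12.5 [12.58, 0.09, 11.15, 104.5, -0.89, -3.17, 6.95, 0.35]
13.0 [12.83, 0.1, 11.55, 104.48, -1.01, -3.7, 5.31, 0.35]
13.5 [13.08, 0.1, 12.09, 104.49, -0.95, -4.12, 5.9, 0.35]
14.0 [13.33, 0.1, 12.64, 104.51, -0.46, -3.61, 5.78, 0.35]
```

Run:
```python
from h import *
q=np.load("qf.npy");r,_=ori(q)
y=29;manip.move_straight(rw(q,[0,y,104])[0],r,speed=12)
while y<52:
    v=rl(manip.state(),q);print(y,v[[0,2,4,5,6,7]].tolist())
    if v[5]<-8.5:print("STOP");break
    y+=.5;manip.move_straight(rw(q,[0,y,104])[0],r,speed=12)
mw=optics.camera_model("wrist");i=optics.capture("wrist");cv2.imwrite("pics/w3.png",i[:,:,::-1])
j=optics.capture("scene");cv2.imwrite("pics/s3.png",cv2.resize(j[90:230,140:310],None,fx=4,fy=4)[:,:,::-1])
```

```text
29 [14.73, 27.43, -0.21, -4.68, 5.59, 0.35]
29.5 [14.98, 28.14, -0.39, -4.18, 5.72, 0.35]
30.0 [15.23, 28.72, -0.45, -3.69, 6.46, 0.34]
30.5 [15.48, 29.19, -0.51, -4.68, 6.99, 0.35]
31.0 [15.73, 29.58, -0.96, -3.08, 6.79, 0.35]
31.5 [15.98, 30.14, -0.92, -3.34, 6.39, 0.35]
32.0 [16.23, 30.68, -0.87, -3.53, 6.8, 0.35]
32.5 [16.48, 31.08, -1.22, -3.88, 5.7, 0.35]
33.0 [16.73, 31.61, -2.15, -4.23, 6.79, 0.35]
33.5 [16.98, 32.15, -0.87, -4.14, 5.72, 0.35]
34.0 [17.23, 32.71, -0.38, -5.05, 5.5, 0.35]
34.5 [17.48, 33.12, -1.29, -4.25, 5.87, 0.35]
35.0 [17.73, 33.65, -0.77, -4.36, 5.95, 0.35]
35.5 [17.98, 34.16, -1.68, -3.97, 6.07, 0.35]
36.0 [18.23, 34.69, -1.3, -2.96, 6.67, 0.35]
36.5 [18.48, 35.11, -0.8, -3.48, 5.75, 0.35]
37.0 [18.73, 35.66, -0.67, -4.24, 5.37, 0.35]
37.5 [18.98, 36.17, -2.03, -4.8, 7.2, 0.35]
38.0 [19.23, 36.71, -0.58, -3.56, 6.56, 0.35]
38.5 [19.48, 37.31, -0.66, -3.72, 6.42, 0.35]
39.0 [19.73, 37.83, -0.9, -3.61, 6.45, 0.35]
39.5 [19.98, 38.47, -1.47, -3.11, 7.58, 0.34]
40.0 [20.23, 39.18, -0.97, -2.34, 6.75, 0.35]
40.5 [20.48, 39.84, -1.21, -3.15, 6.03, 0.35]
41.0 [
[... 201 characters left out ...]
.59, 8.85, 0.35]
43.5 [21.98, 45.06, -1.6, 0.54, 8.91, 0.34]
44.0 [22.23, 45.24, -1.19, -0.73, 9.02, 0.35]
44.5 [22.48, 45.33, -1.54, -0.36, 8.11, 0.35]
45.0 [22.73, 45.47, -1.09, -1.69, 7.75, 0.35]
45.5 [22.98, 45.82, -1.67, -1.99, 6.44, 0.35]
46.0 [23.23, 46.27, -1.34, -2.12, 7.71, 0.35]
46.5 [23.48, 46.6, -1.26, -2.41, 7.96, 0.35]
47.0 [23.73, 46.66, -1.53, -2.65, 7.29, 0.35]
47.5 [23.98, 46.73, -0.4, -4.36, 6.22, 0.35]
48.0 [24.23, 46.78, -1.49, -4.24, 6.13, 0.35]
48.5 [24.48, 46.85, 0.2, -4.93, 6.28, 0.35]
49.0 [24.73, 46.91, -0.42, -5.39, 4.8, 0.35]
49.5 [24.98, 46.94, 0.22, -6.9, 4.71, 0.35]
50.0 [25.23, 46.99, -0.36, -7.89, 3.39, 0.35]
50.5 [25.48, 47.06, 0.51, -8.95, 3.8, 0.35]
STOP
```

The force dipped at 41–45 mm, which is the dome popping out and pulling the carriage on. It then blocked at about 46.8 mm, so this looks like a lock. I'll view it before letting go.

View pics/s3.png

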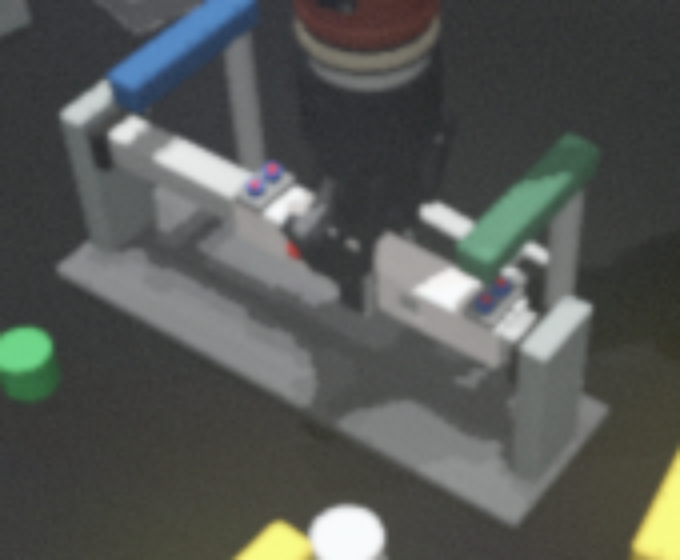

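The red button shows proud at crop (293,245), and the far caps are under the green head at (495,295). I'll take off the load, open, and retreat straight up.

Run:
```python
from h import *
q=np.load("qf.npy");r,_=ori(q)
manip.move_straight(rw(q,[0,47.8,104])[0],r,speed=10);print(rl(manip.state(),q))
manip.gripper_to(0.6);print(rl(manip.state(),q))
manip.gripper_to(1.0)
manip.move_straight(rw(q,[0,47,170])[0],r,speed=60)
manip.move_straight(rw(q,[0,0,260])[0],r,speed=150);print(rl(manip.state(),q))
m=optics.camera_model("wrist");i=optics.capture("wrist");j=optics.capture("scene")
print(proj(m,rw(q,[[20,0,100],[0,82+46,128],[0,-82+46,128]])).round())
b=cv2.resize(j[90:230,140:310],(486,400))
cv2.imwrite("pics/f.png",np.hstack([b,cv2.resize(i[:,150:410],None,fx=400/384,fy=400/384)])[:,:,::-1])
```

```text
[ 2.6000e+01  6.0000e-02  4.6870e+01  1.0446e+02 -2.1000e-01 -4.0400e+00
  6.4100e+00  3.5000e-01]
[ 26.34  -0.24  49.15 103.27  -0.53   0.52  -0.2    0.6 ]
[ 2.886e+01 -3.500e-01  9.900e-01  2.590e+02  5.500e-01 -1.200e-01
 -8.000e-01  1.000e+00]
[[277. 188.]
 [258.  40.]
 [257. 233.]]
```

View pics/f.png

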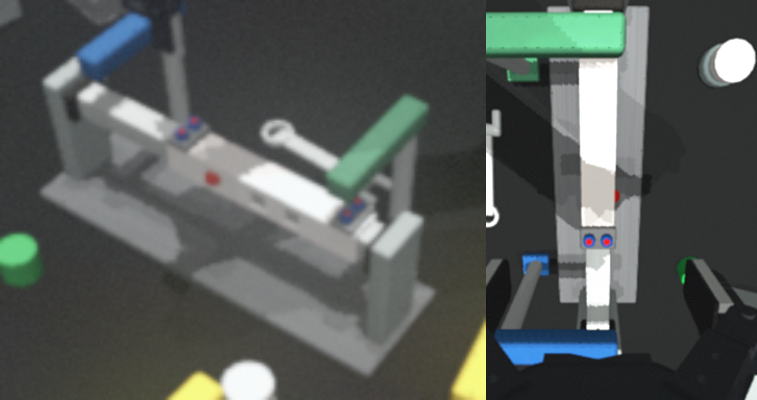

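The final look shows the red button proud in the third hole at (212,178) and, in the wrist view, at (616,196). The other two holes are empty at (253,195) and (291,213). The far caps are under the green arm and the bystanders haven't moved.

```bash
python3 -c "
from bench import manip
manip.hand_in();print(manip.state()['clock'])"
```

```text
the job is handed in; nothing more can be done
the job is handed in; nothing more can be done
```

The carriage is now locked at the stop under the green sampling head, and I handed the job in at about 29 s, inside the 40 s limit.

- **Slide:** I pinched the carriage at its middle with 20 N, which pressed the red button flush. I then slid it towards the green head at 12 mm/s or less.
- **Forces:** The wrist readings, taken at each step, showed a push of at most about 9 N on the carriage, friction included. That is well under the 18 N limit.
- **Lock:** I felt the button pop at about 42–45 mm of travel, and the carriage then blocked at about 46.8 mm. I took most of the load off (about 4 N left), opened the gripper and lifted clear.

**Last checks:** The scene and wrist pictures show the button out through the next hole and the other two holes empty. The caps were within about 2 px of where they should be, and the jar, can and wrench looked undisturbed. The gripper touched nothing at hand-in.

**Disagreement:** The top and wrist cameras differed by about 2.5 mm on the rail's position. I used a weighted mean, which matched the close-up view to about 1 px.

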